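Seat the two cordless microphones in their tapered charging wells

ROBOT

A 7-joint arm with a two-finger parallel gripper is mounted at the origin on a cart in front of the work surface, level with it; the furniture and walls round the work are solid. World frame = base frame: x ahead of the robot, y to its left, z up, the work surface at z = 0. Lengths are in m, angles in rad, forces in N, time in s.
With the tool pointing down it reaches from about 0.425 to 0.875 m from the base axis. Payload 4.7 kg.
Tool frame: the origin (TCP) lies between the finger pads; the fingertips stand 25 mm ahead of it and the grasp point (between the pads) lies 6 mm ahead of it (bot.nose_length is the distance from the TCP to the fingertips, in m); z points along the fingers, y is the line along which they close (so a half turn about z gives the same grasp; the last joint's range is limited). The gripper opens to 85 mm and grips with 20 to 120 N. Pads are 22 mm wide; open, the fingers measure 114 mm over their backs; the gripper's body (76 mm by 85 mm) begins 54 mm behind the grasp point. The pads swing forward as they close: fully open they stand 13 mm farther back than shut.
Start: joints at [-1.296, 0.321, -0.07, 1.45, 0.023, 1.371, -0.057], TCP at [0.168, 0.628, 0.232] pointing down, gripper open.
Joint ranges: [-2.86, 2.86], [-0.3, 2.09], [-1.38, 1.24], [0.06, 2.45], [-1.56, 4.7], [0.09, 2.05], [-2.69, 2.69]. Speed limits (rad/s): [2.57, 2.57, 3.14, 3.14, 3.14, 3.14, 3.14].

INTERFACE

Orientations are given as a unit quaternion [x, y, z, w].
In Python, from workcell import bot, camera gives the robot as it stands. The module is installed in compiled form; this text tells all that it offers.
- The arm moves only by the tool move_arm, never from a script. Its arguments are lists of equal length, an entry for each row: "dp": the shift along the tool's x, y, z in mm, a list of three; "yaw": the turn about the tool's z in rad. In form: {"dp": [[tx, ty, tz], ...], "yaw": [yaw, ...]}. A call has 1 to 5 rows; each row is the pose to reach, as a shift and turn from the pose commanded when the call began, along the tool's axes at that moment; what a row does not reach only later rows make up. A row lasts 1/10 s, in which the tool goes at most 50 mm and 8.59 degrees, less where a joint would pass 70% of its speed; a pose out of reach is approached as far as the arm can. A call with a gripper value outside its range is refused whole. "gripper" is the closure in counts, from 0 (fully open) to 255 (shut), set as the call begins (left out, the last holds). The fingers move at their own pace and stop on an object; "grip_force" is the grip in N (left out, the last holds). Time passes only in rows, so rows that repeat a pose let the fingers close. It gives the time, the measured TCP pose, the force, the opening and the grip force at its end, in the units of the state.
- bot.sense(): the state, without advancing time (a new reading comes with each control period).
- camera(name): name is "scene" or "top"; returns a dict with "color" (480x640x3 uint8, blue, green, red), "K" (3x3 intrinsics, pixels), "dist_coeffs" ([k1, k2, p1, p2, k3] as OpenCV has them; the pictures are not rectified), "origin" and "attitude" of the camera in the world. Camera axes: x right, y down, z forward; pixel columns grow to the right and rows downward; lengths in m; the calibration is good to about 2 mm. A picture is of the moment at which its call begins. There is no depth.
- bot.hand_in(): hands the job in; it is judged then, once.
The state is a dict: "time_s": time; "qpos": joint angles; "qd": joint speeds; "effort": joint torques, N m; "eef_pos": TCP position; "tcp_rot": TCP orientation; "contact_force": force on the tool from outside, world axes, zero at the start; "wrist_torque": the same for the moment, N m; "opening": opening from 0.0 (shut) to 1.0 (fully open); "grasp_force": force on a finger pad.
Only numpy, scipy, OpenCV 4.12 (cv2) and the standard library are available. Lean on these libraries where they do the work, as an engineer would, in place of code of your own. Each camera call takes 0.05 s, during which the arm holds its last target. There are 200 camera calls.

TASK

The thin microphone was put into the wrong, larger charging dock: take it out, seat its tapered foot fully home in the small dock, rock it there about five degrees off the well's axis to show that it is not jammed, and let it sink back home. Then do the same with the thick microphone in the large dock that is now free: seat it home, rock it, let it sink back. Do not force or drop them or knock them over, leave the other things on the desk where they stand, and finish with both microphones let go, at rest and fully home.

Things in the scene. Friction and masses are not known exactly. Their poses are not given: they have to be found in the camera images.
- mic_thin: Thinner silver cordless microphone with dark head, 150 mm long, round, 0.2 kg. Origin: centre of its flat foot end; z runs to the head. Foot tapers 1 in 5: radius 10 mm at z=0 to 19 mm at z=45 mm; above it barrel and mesh head are 38 mm wide, straight to z=136 mm, domed top. It starts in the large dock's well, too thin for it: on its floor, leaning on its lower lip, 28 degrees from vertical towards that dock's front.
- mic_thick: Thicker silver cordless microphone with dark head, 160 mm long, round, 0.28 kg. Origin: centre of its flat foot end; z runs to the head. Foot tapers 1 in 5: radius 13 mm at z=0 to 23 mm at z=50 mm; above it barrel and mesh head are 46 mm wide, straight to z=146 mm, domed top. It starts standing upright and free on the desk, on its foot.
- well_small: Fixed tapered cup of the small dock. z is its axis, out of the mouth, leaning 22 degrees from vertical to the dock's front. Origin: where mic_thin's origin is when fully home, z axes in line; a mic let go stays by its weight. Mouth at z=45 mm, 38 mm wide inside, wall 5 mm, taper 1 in 5, floor at z=-4 mm (not touched). Lifted 12 mm, mic_thin has 2.4 mm play all round: rocks over 6 degrees.
- well_large: Fixed tapered cup of the large dock. z is its axis, out of the mouth, leaning 22 degrees from vertical to the dock's front. Origin: where mic_thick's origin is when fully home, z axes in line; a mic let go stays by its weight. Mouth at z=50 mm, 46 mm wide inside, wall 5 mm, taper 1 in 5, floor at z=-4 mm (not touched). Lifted 12 mm, mic_thick has 2.4 mm play all round: rocks over 6 degrees.
- dock_small: Fixed foot of the small charging dock: grey plate 112 x 92 x 14 mm. Origin: centre of its underside; -x is its front, to which the cup leans; it faces roughly to the robot's right (-y, within 0.45 rad). well_small's origin lies 12 mm behind the centre (+x), 34 mm up; the mouth's highest point is 85 mm above the desk.
- dock_large: Fixed foot of the large charging dock: grey plate 112 x 92 x 14 mm. Origin: centre of its underside; -x is its front, to which the cup leans; it faces roughly to the robot's right (-y, within 0.45 rad). well_large's origin lies 12 mm behind the centre (+x), 36 mm up; the mouth's highest point is 93 mm above the desk.
- yellow_bottle: Bystander: slim standing bottle with a yellow cap, 40 mm wide, 138 mm tall, loose, beside the thick microphone with its axis about 85 mm from the microphone's, on any side. Origin: centre of its underside.
- sticky_notes: Bystander: flat yellow block of notes 78 x 78 x 12 mm, lying on the robot's side of the small dock. Origin: centre of its underside.
- padlock: Bystander: black padlock 89 x 57 x 27 mm, lying on the robot's side of the large dock. Origin: centre of its underside.
- thermos: Bystander: tall dark flask, 72 x 82 mm wide, 287 mm tall, standing at the back of the working area. Origin: centre of its underside.
- pen_cup: Bystander: dark round pen cup, 81 mm wide, 100 mm tall, on the left. Origin: centre of its underside.
- stapler: Bystander: black stapler 34 x 135 x 41 mm at the back right. Origin: centre of its underside.
There are look-alikes about, which are no part of the job. Leave any pink look-alike of the mic_thin alone.

How it is judged:
By the outcome, as a careful person would: the job done as asked, in the order asked, and still so for the second after the job is handed in, with the robot touching nothing.
It also fails if it takes over 72 s, if anything falls off the work surface, if the arm or the gripper's body presses on something with over 40 N, if the wrist force passes 120 N, or if a joint passes its speed limit or range.

## Working session

There is one attempt and no reset: what is moved stays moved. The work goes in short steps, Python scripts to look and compute and a tool call to move; the robot and the scene stay as the last step left them, time stands still between calls to the robot, and variables do not carry over. Pictures are saved under pics/ and viewed, at most 13 in all, crops included, and the job is handed in when it is done.

Besides the shell and the picture viewer there is one more tool, called after ">>>" in YAML: its name, and indented under it one key for each argument. move_arm: Moves the arm, as the interface text tells. Its arguments: {"type":"object","properties":{"dp":{"type":"array"},"yaw":{"type":"array"},"gripper":{"type":"number"},"grip_force":{"type":"number"}},"required":["dp","yaw"]}

```bash
mkdir -p pics; cat > h.py <<'E'
import numpy as np, cv2
from workcell import bot, camera
from scipy.spatial.transform import Rotation as R
def snap(n,tag):
    c=camera(n); cv2.imwrite(f'pics/{tag}.png',c['color']); np.savez(f'{tag}.npz',**{k:np.asarray(v) for k,v in c.items()}); return c
def load(tag): return np.load(f'{tag}.npz')
def rot(c):
    a=np.asarray(c['attitude']); return R.from_quat(a).as_matrix() if a.size==4 else a.reshape(3,3)
def rays(c,px):
    p=cv2.undistortPoints(np.float64(px).reshape(-1,1,2),c['K'],np.asarray(c['dist_coeffs'])).reshape(-1,2)
    d=np.c_[p,np.ones(len(p))]@rot(c).T
    return np.asarray(c['origin']),d/np.linalg.norm(d,axis=1)[:,None]
def plane(c,px,z):
    o,d=rays(c,px); return o+d*((z-o[2])/d[:,2])[:,None]
def tri(c1,p1,c2,p2):
    o1,d1=rays(c1,[p1]);o2,d2=rays(c2,[p2]);d1=d1[0];d2=d2[0]
    s=np.linalg.lstsq(np.c_[d1,-d2],o2-o1,rcond=None)[0]
    a=o1+s[0]*d1;b=o2+s[1]*d2; return (a+b)/2,np.linalg.norm(a-b)
def proj(c,P):
    Rw=rot(c); rv=cv2.Rodrigues(Rw.T)[0]; t=-Rw.T@np.asarray(c['origin'])
    return cv2.projectPoints(np.float64(P).reshape(-1,1,3),rv,t,c['K'],np.asarray(c['dist_coeffs']))[0].reshape(-1,2)
E
python3 - <<'E'
from h import *
for n in('scene','top'):
    c=snap(n,n+'0'); print(n,c['origin'],c['attitude'],c['K'].tolist() if hasattr(c['K'],'tolist') else c['K'])
s=bot.sense(); print(s['eef_pos'],R.from_quat(s['tcp_rot']).as_matrix().round(3),s['opening'],bot.nose_length)
E
```

```text
scene [-0.183778   -0.59220551  0.97578848] [ 0.83289114 -0.37135428  0.16734029 -0.37468062] [[526.3702969757489, 0.0, 325.60415350084025], [0.0, 526.3702969757489, 233.8778476960924], [0.0, 0.0, 1.0]]
top [0.37711263 0.10218662 1.36094938] [ 0.71042883 -0.69936419  0.05935913 -0.05154706] [[609.9383408079879, 0.0, 311.229380809439], [0.0, 609.9383408079879, 231.30948464947602], [0.0, 0.0, 1.0]]
[0.1675313  0.62754744 0.23074987] [[-0.966  0.258 -0.   ]
 [ 0.258  0.966 -0.002]
 [-0.    -0.002 -1.   ]] 1.0012737460026395 0.025
```

View pics/scene0.png

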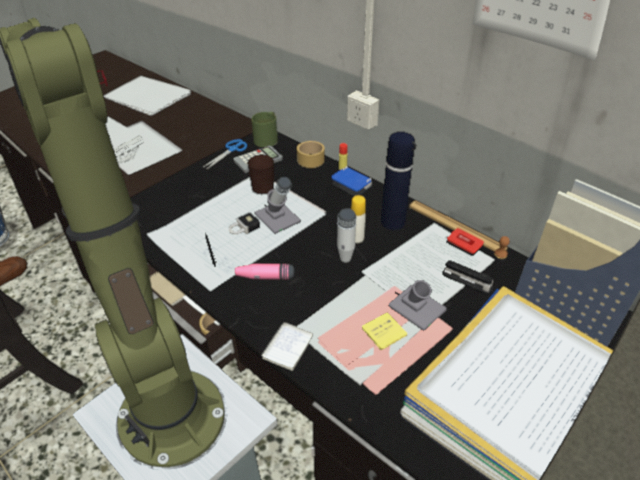

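View pics/top0.png

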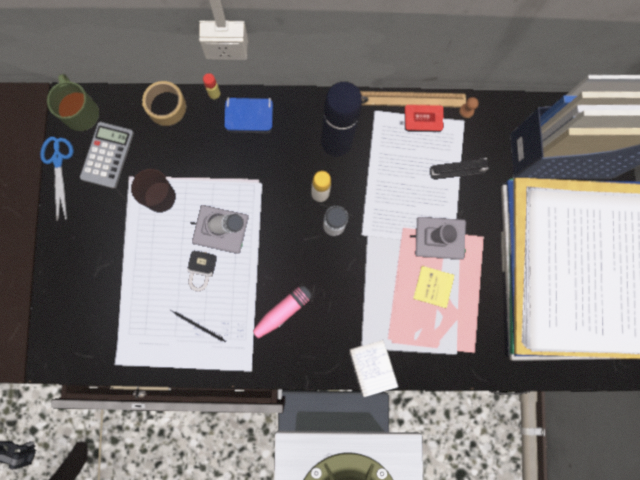

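Top view: large dock with the leaning silver mic at (221,229), small dock (empty) at (441,238), thick mic at (335,220), bottle at (321,187), thermos at (341,120). The silver leaning mic (233,222) is mic_thin. The pink one at (282,312) is the look-alike. I'll confirm with enlarged crops.

```bash
python3 - <<'E'
from h import *
t=cv2.imread('pics/top0.png');s=cv2.imread('pics/scene0.png')
def crop(im,x,y,w,h): return cv2.resize(im[y:y+h,x:x+w],(400,300),interpolation=cv2.INTER_CUBIC)
m=np.vstack([np.hstack([crop(t,180,198,80,60),crop(t,400,208,80,60)]),np.hstack([crop(s,240,170,80,60),crop(s,380,272,80,60)])])
cv2.imwrite('pics/m0.png',m)
m=np.hstack([crop(t,295,175,80,60),crop(s,300,190,120,90)])
cv2.imwrite('pics/m1.png',m)
E
```

```text
(no output)
```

View pics/m0.png

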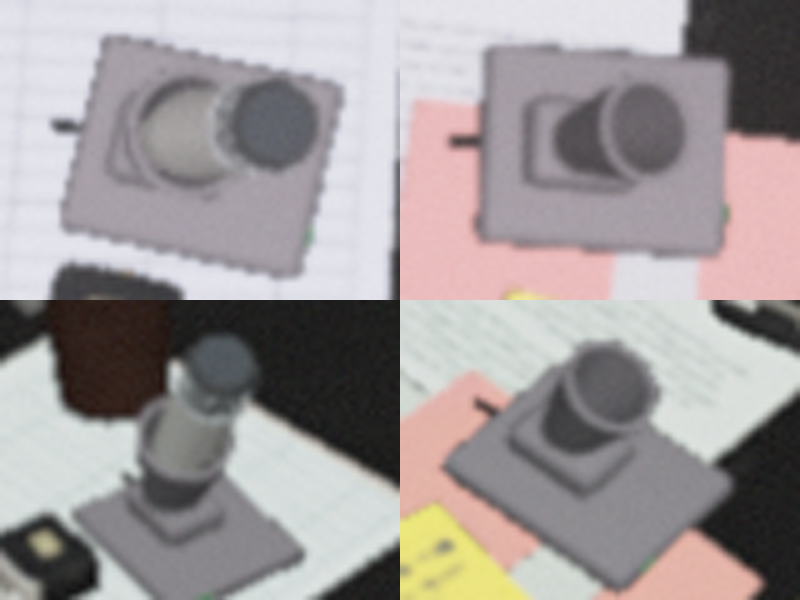

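View pics/m1.png

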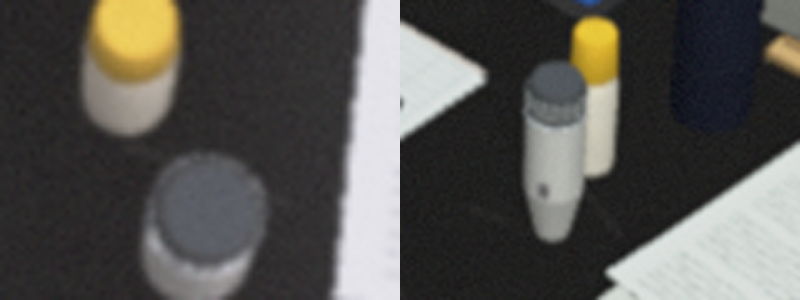

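Silver microphone leaning in the large dock, head top at (235,223) in top, silver with dark head, is mic_thin; the pink one is the decoy. Thick mic stands free at (337,217) with the bottle behind it. Now the positions.

```bash
python3 - <<'E'
from h import *
T=load('top0');S=load('scene0')
for n,pt,ps in(('large',[(201,205.2),(248.4,215),(240,253),(192.6,244)],{3:(255,213),1:(300.4,220.4),2:(278,230)}),('small',[(417.6,217.2),(465.6,220),(464.4,259),(415.6,256)],{3:(389,305),2:(424.4,328),1:(446.4,309.4)})):
    P=plane(T,pt,.014); print(n,P.round(4).tolist(),'ctr',P.mean(0).round(4))
    e=(P[0]+P[3]-P[1]-P[2])/2; print(' x-axis(back) yaw',np.arctan2(e[1],e[0]),'len',np.linalg.norm(e),'w',np.linalg.norm((P[0]+P[1]-P[2]-P[3])/2))
    for k,v in ps.items():
        q=plane(S,[v],.014)[0]; print('  scene corner',k,q.round(4),'diff mm',((q-P[k])*1000).round(1), 'tri', tri(T,pt[k],S,v))
print('mouth small',tri(T,(449,234.2),S,(422.4,288.4)))
print('thin head',tri(T,(235,223),S,(284.4,182.4)))
print('thick head',tri(T,(337,216.6),S,(346.5,215.5)))
print('thick plane',plane(T,[(337,216.6)],.152),plane(S,[(346.5,215.5)],.150),'foot',plane(S,[(345.6,262)],0))
print('bottle cap',plane(T,[(295+135/5,175+30/5)],.138))
print('thermos',plane(T,[(343,97)],.287))
E
```

```text
large [[0.6458, 0.3378, 0.014], [0.6252, 0.2304, 0.014], [0.539, 0.2464, 0.014], [0.5574, 0.3528, 0.014]] ctr [0.5919 0.2918 0.014 ]
 x-axis(back) yaw 1.3901267998264057 len 0.10868041031071855 w 0.08863231468035461
  scene corner 3 [0.5552 0.3454 0.014 ] diff mm [-2.2 -7.3  0. ] tri (array([0.55947882, 0.35318166, 0.00699427]), np.float64(0.0028567548325604424))
  scene corner 1 [0.6191 0.2244 0.014 ] diff mm [-6.1 -6.   0. ] tri (array([0.62646799, 0.23140869, 0.00551029]), np.float64(0.0006917544008588237))
  scene corner 2 [0.5476 0.242  0.014 ] diff mm [ 8.5 -4.4  0. ] tri (array([0.54238633, 0.24318404, 0.01601097]), np.float64(0.009371179878210737))
small [[0.6267, -0.1504, 0.014], [0.6221, -0.2594, 0.014], [0.5335, -0.2545, 0.014], [0.5386, -0.1448, 0.014]] ctr [ 0.5802 -0.2023  0.014 ]
 x-axis(back) yaw 1.5269416457949365 len 0.1095235537193792 w 0.08850569300826203
  scene corner 3 [ 0.5342 -0.1527  0.014 ] diff mm [-4.4 -7.9  0. ] tri (array([ 0.54061934, -0.14744242,  0.00406713]), np.float64(0.0023073727936266386))
  scene corner 2 [ 0.5325 -0.2568  0.014 ] diff mm [-1.  -2.2  0. ] tri (array([ 0.53411271, -0.25557567,  0.0113784 ]), np.float64(0.0008771915581319514))
  scene corner 1 [ 0.6145 -0.2649  0.014 ] diff mm [-7.6 -5.5  0. ] tri (array([ 0.62360036, -0.26175541,  0.00371017]), np.float64(0.0011691727400098045))
mouth small (array([ 0.58047687, -0.20741846,  0.07431065]), np.float64(0.002570826263617102))
thin head (array([0.58247636, 0.24258156, 0.15779335]), np.float64(0.0012966157143474812))
thick head (array([0.59945055, 0.03935898, 0.14657354]), np.float64(0.0027703190188390174))
thick plane [[0.59949439 0.03870108 0.152     ]] [[0.59500051 0.03749936 0.15      ]] foot [[5.87817994e-01 2.92494798e-02 1.11022302e-16]]
bottle cap [[0.67602809 0.06944505 0.138     ]]
thermos [[0.80035899 0.0363449  0.287     ]]
```

Measured small mouth agrees with the plate pose (within 1–2 mm). The tool only translates and yaws, so I grasp with the closing axis across the lean. First: turn above free space and go over mic_thin.

>>> move_arm:
  dp:
    - [0, 0, 0]
    - [0, 0, 0]
    - [0, 0, 0]
    - [0, 0, 0]
    - [0, 0, 0]
  yaw: [0.149, 0.298, 0.447, 0.596, 0.745]
  gripper: 0
  grip_force: 30

```text
time_s: 0.6
eef_pos: [0.1675, 0.6277, 0.2311]
tcp_rot: [0.485, 0.875, -0.001, 0.0]
contact_force: [0.2, 0.2, -0.5]
opening: 1.001
grasp_force: 0.0
```

>>> move_arm:
  dp:
    - [0, 0, 0]
    - [0, 0, 0]
    - [0, 0, 0]
    - [0, 0, 0]
    - [0, 0, 0]
  yaw: [0.149, 0.298, 0.447, 0.596, 0.745]

```text
time_s: 1.1
eef_pos: [0.1675, 0.6277, 0.2311]
tcp_rot: [0.77, 0.638, -0.0, 0.0]
contact_force: [-0.2, -0.4, -0.3]
opening: 1.002
grasp_force: 0.0
```

>>> move_arm:
  dp:
    - [-19, 32, 0]
    - [-38, 64, 0]
    - [-58, 96, 0]
    - [-78, 128, 0]
    - [-97, 159, 0]
  yaw: [0, 0, 0, 0, 0]

```text
time_s: 1.6
eef_pos: [0.3077, 0.5026, 0.2313]
tcp_rot: [0.768, 0.641, -0.0, 0.0]
contact_force: [0.0, 0.3, 0.2]
opening: 0.998
grasp_force: 0.0
```

>>> move_arm:
  dp:
    - [-19, 32, 0]
    - [-38, 64, 0]
    - [-58, 96, 0]
    - [-78, 128, 0]
    - [-97, 159, 0]
  yaw: [0, 0, 0, 0, 0]

```text
time_s: 2.1
eef_pos: [0.4467, 0.3787, 0.2314]
tcp_rot: [0.768, 0.641, -0.0, 0.0]
contact_force: [0.0, 1.1, 0.8]
opening: 0.999
grasp_force: 0.0
```

>>> move_arm:
  dp:
    - [-19, 32, 0]
    - [-38, 64, 0]
    - [-58, 96, 0]
    - [-78, 128, 0]
    - [-97, 159, 0]
  yaw: [0, 0, 0, 0, 0]

```text
time_s: 2.6
eef_pos: [0.5856, 0.255, 0.2313]
tcp_rot: [0.768, 0.641, -0.0, -0.0]
contact_force: [0.4, 0.4, -0.3]
opening: 0.999
grasp_force: 0.0
```

>>> move_arm:
  dp:
    - [0, 0, 20]
    - [0, 0, 40]
    - [0, 0, 60]
    - [0, 0, 80]
    - [0, 0, 94]
  yaw: [0, 0, 0, 0, 0]

```text
time_s: 3.1
eef_pos: [0.5839, 0.256, 0.1357]
tcp_rot: [0.768, 0.641, -0.001, -0.0]
contact_force: [0.6, 0.4, 0.3]
opening: 1.004
grasp_force: 0.0
```

>>> move_arm:
  dp:
    - [0, 0, 0]
    - [0, 0, 0]
    - [0, 0, 0]
    - [0, 0, 0]
    - [0, 0, 0]
  yaw: [0, 0, 0, 0, 0]
  gripper: 255
  grip_force: 30

```text
time_s: 3.6
eef_pos: [0.5856, 0.2565, 0.1392]
tcp_rot: [0.768, 0.641, 0.001, 0.0]
contact_force: [-0.1, -1.0, 3.2]
opening: 0.431
grasp_force: 30.0
```

>>> move_arm:
  dp:
    - [0, 0, 0]
    - [0, 0, 0]
    - [0, 0, 0]
  yaw: [0, 0, 0]

```text
time_s: 3.9
eef_pos: [0.5856, 0.2563, 0.1391]
tcp_rot: [0.768, 0.641, 0.001, 0.0]
contact_force: [-1.0, -0.5, 6.0]
opening: 0.426
grasp_force: 30.1
```

```bash
python3 - <<'E'
from h import *
a=snap('top','top1')['color'];b=snap('scene','scene1')['color']
f=lambda im,x,y:cv2.resize(im[y:y+90,x:x+120],(400,300),interpolation=cv2.INTER_CUBIC)
cv2.imwrite('pics/m2.png',np.hstack([f(a,170,180),f(b,220,140)]))
E
```

```text
(no output)
```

View pics/m2.png

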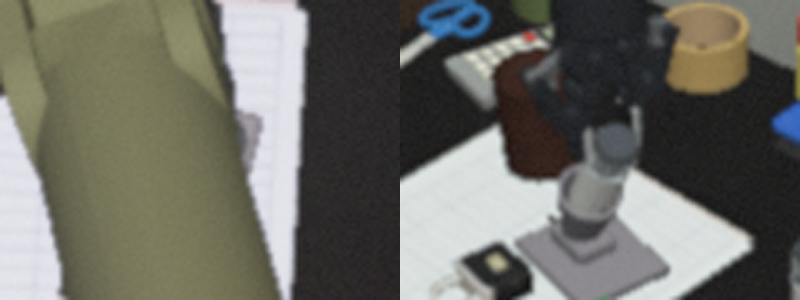

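>>> move_arm:
  dp:
    - [-2, 0, -5]
    - [-7, 0, -14]
    - [-14, 0, -27]
    - [-21, 0, -40]
    - [-29, 0, -55]
  yaw: [0, 0, 0, 0, 0]

```text
time_s: 4.5
eef_pos: [0.5794, 0.2266, 0.1938]
tcp_rot: [0.768, 0.64, -0.0, 0.0]
contact_force: [0.8, -0.4, -1.8]
opening: 0.426
grasp_force: 30.7
```

>>> move_arm:
  dp:
    - [-8, 0, -16]
    - [-8, 0, -40]
    - [-8, 0, -70]
    - [-8, 0, -100]
    - [-8, 0, -120]
  yaw: [0, 0, 0, 0, 0]

```text
time_s: 5.0
eef_pos: [0.5788, 0.2192, 0.3167]
tcp_rot: [0.768, 0.64, 0.002, 0.0]
contact_force: [0.5, 0.3, -3.5]
opening: 0.424
grasp_force: 30.7
```

```bash
python3 - <<'E'
from h import *
s=bot.sense();print(s['eef_pos'],s['qpos'],s['contact_force'])
b=snap('scene','scene2')['color']
print(proj(load('scene2'),[s['eef_pos']]))
cv2.imwrite('pics/m3.png',cv2.resize(b[60:240,200:400],(600,540),interpolation=cv2.INTER_CUBIC))
E
```

```text
[0.57879141 0.21920349 0.31665015] [-0.79261931  0.2364024   0.47654042  1.41728777 -0.10848926  1.50992146
 -0.50199974] [ 0.47580603  0.28330061 -3.51459779]
[[286.64326556 133.8206374 ]]
```

View pics/m3.png

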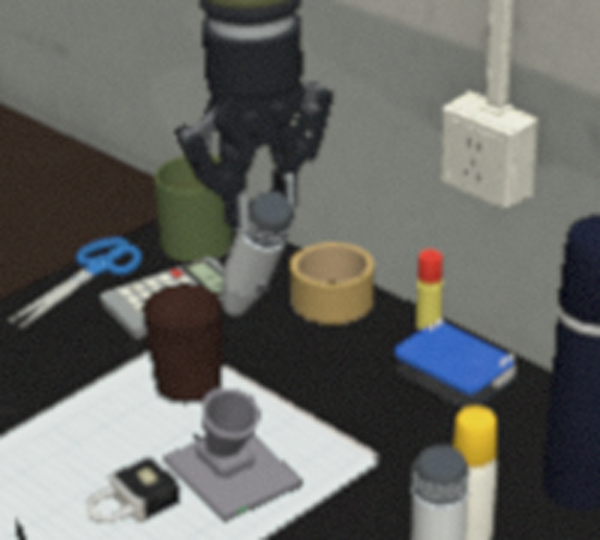

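mic_thin hangs from the fingers, still leaning; head at about (290,129), foot at (277,161) in the scene picture; large well is free, mouth at (277,197). Compute its pose in the grip and the goal.

```bash
cat >> h.py <<'E'
def inplane(c,px,p,n):
    o,d=rays(c,px); return o+d*(((p-o)@n)/(d@n))[:,None]
E
python3 - <<'E'
from h import *
S=load('scene2');s=bot.sense();p=s['eef_pos'];M=R.from_quat(s['tcp_rot']).as_matrix()
f=lambda x,y:((x+.5)/3-.5+200,(y+.5)/3-.5+60)
q=inplane(S,[f(270,213),f(231,306)],p,M[:,1]); loc=(q-p)@M*1000
print('head,foot in tool mm',loc.round(1)); d=loc[0]-loc[1]; print('len',np.linalg.norm(d),'tilt',np.degrees(np.arctan2(-d[0],-d[2])))
print('large mouth',plane(S,[f(231,411)],.0824))
print(np.degrees(np.arctan2(M[1,0],M[0,0])))
E
```

```text
head,foot in tool mm [[-13.   -0.  -11.2]
 [ 56.9  -0.  115.7]]
len 144.90108722433718 tilt 28.870976107917773
large mouth [[0.59171897 0.28705185 0.0824    ]]
79.65016990766343
```

>>> move_arm:
  dp:
    - [-35, 6, 0]
    - [-80, 14, 0]
    - [-128, 23, 0]
    - [-176, 32, 0]
    - [-224, 41, 0]
  yaw: [0, 0, 0, 0, 0]

```text
time_s: 5.55
eef_pos: [0.5777, -0.0103, 0.313]
tcp_rot: [0.768, 0.641, 0.0, -0.0]
contact_force: [1.2, 0.0, -2.5]
opening: 0.425
grasp_force: 30.7
```

>>> move_arm:
  dp:
    - [-48, 9, 0]
    - [-96, 18, 0]
    - [-144, 27, 0]
    - [-190, 35, 0]
    - [-225, 41, 0]
  yaw: [0, 0, 0, 0, 0]

```text
time_s: 6.05
eef_pos: [0.5769, -0.2407, 0.3131]
tcp_rot: [0.769, 0.639, -0.0, 0.001]
contact_force: [-0.4, 1.0, -2.4]
opening: 0.421
grasp_force: 30.7
```

>>> move_arm:
  dp:
    - [-20, 3, 0]
    - [-27, 4, 0]
    - [-27, 4, 0]
    - [-27, 4, 0]
  yaw: [-0.07, -0.137, -0.137, -0.137]

```text
time_s: 6.45
eef_pos: [0.5774, -0.2634, 0.3127]
tcp_rot: [0.723, 0.691, 0.0, -0.0]
contact_force: [0.7, 0.2, -2.4]
opening: 0.43
grasp_force: 30.8
```

```bash
python3 - <<'E'
from h import *
s=bot.sense();M=R.from_quat(s['tcp_rot']).as_matrix();print(s['eef_pos'],s['contact_force'],np.degrees(np.arctan2(M[1,0],M[0,0])))
print('to h60 mm',((np.array([.5782,-.2648,.1966])-s['eef_pos'])@M*1000).round(1))
E
```

```text
[ 0.57742349 -0.26339878  0.31269506] [ 0.66156051  0.16283168 -2.37113345] 87.4492607767625
to h60 mm [ -1.5   0.8 116.1]
```

>>> move_arm:
  dp:
    - [0, 0, 35]
    - [-1, 1, 70]
    - [-1, 1, 98]
    - [-1, 1, 116]
    - [-1, 1, 116]
  yaw: [0, 0, 0, 0, 0]

```text
time_s: 6.95
eef_pos: [0.5773, -0.2621, 0.1936]
tcp_rot: [0.722, 0.692, -0.001, -0.003]
contact_force: [0.4, 0.4, -3.0]
opening: 0.423
grasp_force: 30.8
```

>>> move_arm:
  dp:
    - [4, 0, 9]
    - [7, 0, 18]
    - [11, 0, 27]
    - [11, 0, 27]
  yaw: [0, 0, 0, 0]

```text
time_s: 7.35
eef_pos: [0.5788, -0.2521, 0.1684]
tcp_rot: [0.722, 0.692, -0.0, -0.001]
contact_force: [0.4, 0.2, -2.7]
opening: 0.423
grasp_force: 30.8
```

```bash
python3 - <<'E'
from h import *
s=bot.sense();print(s['eef_pos'],s['contact_force'],s['wrist_torque'])
b=snap('scene','scene3')['color']
cv2.imwrite('pics/m4.png',cv2.resize(b[200:340,360:500],(600,600),interpolation=cv2.INTER_CUBIC))
E
```

```text
[ 0.57878472 -0.25206601  0.1684338 ] [ 0.43905722  0.15906266 -2.74847521] [0.07183822 0.00136472 0.01760252]
```

View pics/m4.png

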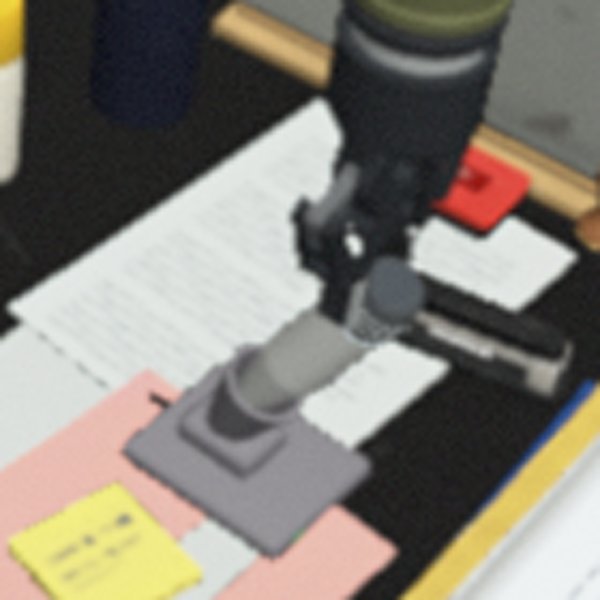

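>>> move_arm:
  dp:
    - [2, 0, 5]
    - [4, 0, 9]
    - [6, 0, 13]
    - [6, 0, 13]
  yaw: [0, 0, 0, 0]

```text
time_s: 7.8
eef_pos: [0.579, -0.2471, 0.1559]
tcp_rot: [0.722, 0.692, -0.0, -0.001]
contact_force: [0.2, 0.4, -1.9]
opening: 0.428
grasp_force: 30.8
```

>>> move_arm:
  dp:
    - [3, 0, 2]
    - [6, 0, 3]
    - [9, 0, 4]
    - [9, 0, 4]
  yaw: [0, 0, 0, 0]

```text
time_s: 8.2
eef_pos: [0.5797, -0.2384, 0.1526]
tcp_rot: [0.722, 0.692, -0.0, -0.0]
contact_force: [-0.1, -0.9, -2.9]
opening: 0.423
grasp_force: 31.0
```

>>> move_arm:
  dp:
    - [3, 0, 3]
    - [5, 0, 5]
    - [7, 0, 8]
    - [7, 0, 8]
    - [7, 0, 8]
  yaw: [0, 0, 0, 0, 0]

```text
time_s: 8.7
eef_pos: [0.5796, -0.2323, 0.1452]
tcp_rot: [0.722, 0.692, -0.0, 0.0]
contact_force: [-3.4, -1.5, 3.6]
opening: 0.429
grasp_force: 32.1
```

```bash
python3 - <<'E'
from h import *
s=bot.sense();print(s['eef_pos'],s['contact_force'],s['wrist_torque'])
E
```

```text
[ 0.57964411 -0.23232395  0.14517402] [-3.35369331 -1.51013008  3.59253624] [-0.50976215  0.86533515  0.04828493]
```

>>> move_arm:
  dp:
    - [0, -1, 0]
    - [0, -2, 0]
    - [0, -2, 1]
    - [0, -2, 2]
    - [0, -2, 2]
  yaw: [0, 0, 0, 0, 0]

```text
time_s: 9.2
eef_pos: [0.5791, -0.2324, 0.1447]
tcp_rot: [0.722, 0.692, 0.001, 0.001]
contact_force: [-2.4, -1.1, 9.5]
opening: 0.423
grasp_force: 32.6
```

```bash
python3 - <<'E'
from h import *
s=bot.sense();print(s['eef_pos'],s['contact_force'],s['wrist_torque'])
E
```

```text
[ 0.57905715 -0.23239257  0.14468576] [-2.41227401 -1.07798335  9.48796424] [-0.41223156  0.66813666  0.02323878]
```

>>> move_arm:
  dp:
    - [0, 0, -1]
    - [0, 0, -1]
    - [0, 0, -1]
    - [0, 0, -1]
    - [0, 0, -1]
  yaw: [0, 0, 0, 0, 0]
  gripper: 95

```text
time_s: 9.7
eef_pos: [0.5779, -0.2315, 0.1434]
tcp_rot: [0.722, 0.692, 0.0, -0.0]
contact_force: [-0.7, -0.7, 0.2]
opening: 0.636
grasp_force: 0.0
```

```bash
python3 - <<'E'
from h import *
s=bot.sense();print(s['eef_pos'],s['contact_force'],s['wrist_torque'],s['opening'])
b=snap('scene','scene4')['color']
cv2.imwrite('pics/m5.png',cv2.resize(b[240:330,380:500],(800,600),interpolation=cv2.INTER_CUBIC))
E
```

```text
[ 0.57792236 -0.23146848  0.14339121] [-0.65194716 -0.67946961  0.17333824] [-0.07331939  0.06174588  0.00984156] 0.6359337214517798
```

View pics/m5.png

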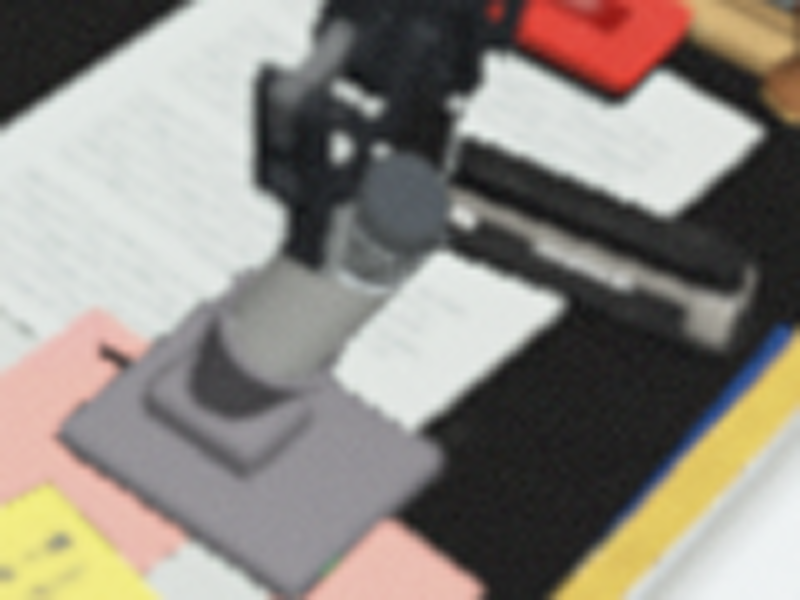

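>>> move_arm:
  dp:
    - [0, 0, 0]
    - [0, 0, 0]
    - [0, 0, 0]
    - [0, 0, 0]
    - [0, 0, 0]
  yaw: [0, 0, 0, 0, 0]
  gripper: 255
  grip_force: 30

```text
time_s: 10.25
eef_pos: [0.5781, -0.2318, 0.1438]
tcp_rot: [0.722, 0.692, 0.0, 0.0]
contact_force: [0.1, -1.2, -0.0]
opening: 0.432
grasp_force: 30.1
```

```bash
python3 - <<'E'
from h import *
s=bot.sense();print(s['eef_pos'],s['contact_force'],s['wrist_torque'],s['opening'],s['grasp_force'])
S=load('scene4')
f=lambda q:((q-[380,240]+.5)*6.667-.5).round(0)
o=np.array([.5805,-.1894,.034]);t=np.radians(22);fr=np.array([-.0436,-.999,0]);a=fr*np.sin(t)+np.array([0,0,1])*np.cos(t)
for h in (0,6,12): print(h,'apex/137 px in crop',[f(q).tolist() for q in proj(S,[o+(150+h)*a,o+(137+h)*a])], 'crown ring', f(proj(S,[o+(137+h)*a+19*np.cross(a,[1,0,0]),o+(137+h)*a-19*np.cross(a,[1,0,0])])).tolist())
print('plate corner check', f(proj(S,[plane(load('top0'),[(464,258.6)],.014)[0]])),'mouth',f(proj(S,[o+45*a])))
E
```

```text
[ 0.57809698 -0.23175587  0.14377277] [ 0.07603741 -1.16955609 -0.02864602] [-0.0081758  -0.12145698 -0.02021775] 0.43206153641214884 30.056546684500063
0 apex/137 px in crop [[-1437.0, 2038.0], [-1439.0, 2039.0]] crown ring [[-1063.0, 2450.0], [-1789.0, 1618.0]]
6 apex/137 px in crop [[-1437.0, 2037.0], [-1438.0, 2039.0]] crown ring [[-1079.0, 2432.0], [-1774.0, 1635.0]]
12 apex/137 px in crop [[-1436.0, 2037.0], [-1437.0, 2038.0]] crown ring [[-1093.0, 2416.0], [-1760.0, 1651.0]]
plate corner check [[295. 582.]] mouth [[-1472.  2070.]]
```

```bash
python3 - <<'E'
from h import *
S=load('scene4')
f=lambda q:((q-[380,240]+.5)*6.667-.5).round(0)
o=np.array([.5800,-.1894,.034]);t=np.radians(22);fr=np.array([-.0436,-.999,0]);a=fr*np.sin(t)+np.array([0,0,1])*np.cos(t)
for h in (0,.006,.012): print(h,f(proj(S,[o+(.150+h)*a,o+(.136+h)*a])).tolist())
print('mouth',f(proj(S,[o+.045*a])))
im=S['color'][240:330,380:500]; g=cv2.cvtColor(im,cv2.COLOR_BGR2HSV)
m=((g[...,2]<115)&(g[...,2]>60)).astype(np.uint8)
n,l,st,ce=cv2.connectedComponentsWithStats(m)
for i in range(1,n):
    if st[i,4]>60: print(st[i],(ce[i]+.5)*6.667)
E
```

```text
0 [[411.0, 182.0], [392.0, 202.0]]
0.006 [[420.0, 174.0], [401.0, 194.0]]
0.012 [[428.0, 165.0], [409.0, 185.0]]
mouth [[278. 324.]]
[ 38   0  20  36 119] [310.18357563  96.1112479 ]
[ 42  14  51  30 314] [410.5513121  213.98097452]
[71 29 43 24 92] [657.06183696 280.37633696]
[ 28  48  17  15 121] [229.62580579 382.14031818]
```

mic_thin is home (head at crop (403,200), expected (401,192)). Now lift 14 mm along the axis and rock: yaw about a vertical through the engagement tilts the leaning axis sideways by about 5°.

>>> move_arm:
  dp:
    - [-1, 0, -3]
    - [-3, 0, -7]
    - [-4, 0, -10]
    - [-5, 0, -13]
    - [-5, 0, -13]
  yaw: [0, 0, 0, 0, 0]

```text
time_s: 10.75
eef_pos: [0.5778, -0.2373, 0.1573]
tcp_rot: [0.722, 0.692, 0.0, 0.0]
contact_force: [0.1, 0.4, -2.6]
opening: 0.429
grasp_force: 30.8
```

>>> move_arm:
  dp:
    - [0, -2.3, 0]
    - [0.3, -4.5, 0]
    - [0.7, -6.8, 0]
    - [1.1, -9, 0]
    - [1.1, -9, 0]
  yaw: [0.062, 0.125, 0.188, 0.25, 0.25]

```text
time_s: 11.25
eef_pos: [0.5687, -0.2352, 0.1567]
tcp_rot: [0.803, 0.596, 0.0, -0.0]
contact_force: [0.0, 0.6, -3.7]
opening: 0.433
grasp_force: 30.8
```

```bash
python3 - <<'E'
from h import *
s=bot.sense();print(s['eef_pos'],s['contact_force'],s['wrist_torque'],s['opening'],s['grasp_force'])
S=snap('scene','scene5')
f=lambda q:q.round(1).tolist()
o=np.array([.5800,-.1894,.034]);t=np.radians(22)
for p in (0,.25):
    th=np.radians(87.5)-p; fr0=-np.array([np.cos(th),np.sin(th),0]);a=fr0*np.sin(t)+np.array([0,0,1])*np.cos(t)
    w=np.array([-.0436,-.999,0])*np.sin(t)+np.array([0,0,1])*np.cos(t); c=o+.030*w
    print(p,f(proj(S,[c+(.143-.016)*a])), np.degrees(np.arccos(a@w)))
for k in('scene4','scene5'):
    im=load(k)['color'][250:285,425:460]; g=cv2.cvtColor(im,cv2.COLOR_BGR2HSV)
    m=((g[...,2]<120)&(g[...,2]>70)&(g[...,1]>25)).astype(np.uint8); m=cv2.morphologyEx(m,cv2.MORPH_OPEN,np.ones((5,5)))
    n,l,st,ce=cv2.connectedComponentsWithStats(m); print(k,[(st[i,4],(ce[i]+[425,250]).round(1).tolist()) for i in range(1,n)])
E
```

```text
[ 0.56868021 -0.23524734  0.15668454] [ 0.01107644  0.58473656 -3.67303714] [-0.02813816 -0.06298112 -0.02687701] 0.4334793188371845 30.76163882855326
0 [[442.7, 265.4]] 0.2125229973843891
0.25 [[439.0, 267.9]] 5.35828826777258
scene4 [(np.int32(84), [440.5, 269.0])]
scene5 [(np.int32(74), [438.3, 268.6])]
```

>>> move_arm:
  dp:
    - [0, 2.3, 0]
    - [0.3, 4.5, 0]
    - [0.7, 6.8, 0]
    - [1.1, 9, 0]
    - [1.1, 9, 0]
  yaw: [-0.062, -0.125, -0.188, -0.25, -0.25]

```text
time_s: 11.8
eef_pos: [0.578, -0.2367, 0.1566]
tcp_rot: [0.722, 0.692, 0.0, -0.0]
contact_force: [-0.4, -0.7, -3.1]
opening: 0.43
grasp_force: 30.8
```

>>> move_arm:
  dp:
    - [1, 0, 3]
    - [2, 0, 6]
    - [4, 0, 9]
    - [5, 0, 12]
    - [5, 0, 13]
  yaw: [0, 0, 0, 0, 0]

```text
time_s: 12.3
eef_pos: [0.5782, -0.2317, 0.1438]
tcp_rot: [0.722, 0.692, 0.0, 0.0]
contact_force: [0.3, 0.1, 2.6]
opening: 0.431
grasp_force: 31.0
```

>>> move_arm:
  dp:
    - [0, 0, 0]
    - [0, 0, 0]
    - [0, 0, 0]
  yaw: [0, 0, 0]

```text
time_s: 12.6
eef_pos: [0.5781, -0.2317, 0.1439]
tcp_rot: [0.722, 0.692, 0.0, 0.0]
contact_force: [-0.1, -0.1, -1.5]
opening: 0.436
grasp_force: 30.8
```

>>> move_arm:
  dp:
    - [0, 0, 0]
    - [0, 0, 0]
    - [0, 0, 0]
    - [0, 0, 0]
  yaw: [0, 0, 0, 0]
  gripper: 95

```text
time_s: 13.0
eef_pos: [0.578, -0.232, 0.1438]
tcp_rot: [0.722, 0.692, 0.0, 0.0]
contact_force: [0.9, -0.8, -0.0]
opening: 0.625
grasp_force: 0.0
```

>>> move_arm:
  dp:
    - [0, 0, 0]
    - [0, 0, 0]
    - [0, 0, 0]
    - [0, 0, -5]
    - [0, 0, -12]
  yaw: [0, 0, 0, 0, 0]
  gripper: 0

```text
time_s: 13.5
eef_pos: [0.5778, -0.2317, 0.1558]
tcp_rot: [0.722, 0.692, -0.0, -0.0]
contact_force: [-0.7, 0.0, 0.0]
opening: 1.0
grasp_force: 0.0
```

>>> move_arm:
  dp:
    - [0, 0, -20]
    - [0, 0, -45]
    - [0, 0, -75]
    - [0, 0, -100]
    - [0, 0, -112]
  yaw: [0, 0, 0, 0, 0]

```text
time_s: 14.0
eef_pos: [0.5789, -0.2326, 0.2711]
tcp_rot: [0.722, 0.692, 0.001, 0.002]
contact_force: [-0.2, -0.7, -1.1]
opening: 1.004
grasp_force: 0.0
```

>>> move_arm:
  dp:
    - [40, 1, 0]
    - [85, 2, 0]
    - [130, 4, 0]
    - [175, 6, 0]
    - [220, 7, 0]
  yaw: [0.1, 0.23, 0.36, 0.49, 0.62]

```text
time_s: 14.5
eef_pos: [0.5941, -0.0105, 0.2675]
tcp_rot: [0.9, 0.436, -0.0, -0.0]
contact_force: [0.6, 0.3, -0.3]
opening: 0.998
grasp_force: 0.0
```

```bash
python3 - <<'E'
from h import *
s=bot.sense();p=s['eef_pos'];M=R.from_quat(s['tcp_rot']).as_matrix();print(p,s['qpos'],s['contact_force'])
print('to thick',((np.array([.599,.0395,.264])-p)@M*1000).round(1),'y angle',np.degrees(np.arctan2(M[1,1],M[0,1])))
# thin home check
a=load('scene4')['color'];b=snap('scene','scene6')['color']
for im in(a,b):
    c=im[250:285,425:460]; g=cv2.cvtColor(c,cv2.COLOR_BGR2HSV)
    m=((g[...,2]<120)&(g[...,2]>70)&(g[...,1]>25)).astype(np.uint8); m=cv2.morphologyEx(m,cv2.MORPH_OPEN,np.ones((5,5)))
    n,l,st,ce=cv2.connectedComponentsWithStats(m); print([(st[i,4],(ce[i]+[425,250]).round(1).tolist()) for i in range(1,n)])
E
```

```text
[ 0.59412643 -0.01048933  0.26754108] [-0.62319141  0.21540474  0.70229422  1.5651439  -0.14058661  1.41269653
 -0.57849776] [ 0.58293321  0.2501947  -0.27063472]
to thick [ 42.3 -27.2   3.6] y angle -38.29642576574151
[(np.int32(84), [440.5, 269.0])]
[(np.int32(87), [440.5, 269.0])]
```

>>> move_arm:
  dp:
    - [15, -10, 0]
    - [30, -20, 0]
    - [42, -27, 0]
    - [42, -27, 0]
    - [42, -27, 0]
  yaw: [0.13, 0.26, 0.39, 0.53, 0.53]

```text
time_s: 15.05
eef_pos: [0.5988, 0.0378, 0.2673]
tcp_rot: [0.982, 0.188, -0.0, 0.0]
contact_force: [0.7, -0.3, -0.5]
opening: 0.999
grasp_force: 0.0
```

```bash
python3 - <<'E'
from h import *
s=bot.sense();p=s['eef_pos'];M=R.from_quat(s['tcp_rot']).as_matrix();print(p,s['contact_force'])
print('to thick',((np.array([.599,.0395,.123])-p)@M*1000).round(1),'y angle',np.degrees(np.arctan2(M[1,1],M[0,1])))
b=load('scene6')['color']
# thick head mask in scene6 (arm may cover)
S=snap('scene','scene7'); c=S['color'][180:290,300:400]
cv2.imwrite('pics/m6.png',cv2.resize(c,(600,660))[:600])
E
```

```text
[0.59877347 0.03779927 0.26727184] [ 0.68654476 -0.34518495 -0.53448784]
to thick [  1.   -1.5 144.3] y angle -68.28348436346786
```

View pics/m6.png

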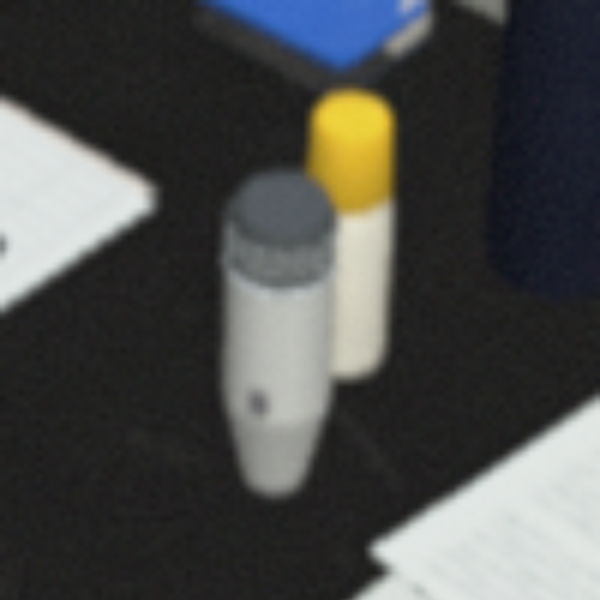

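>>> move_arm:
  dp:
    - [1, -1.5, 40]
    - [1, -1.5, 80]
    - [1, -1.5, 110]
    - [1, -1.5, 135]
    - [1, -1.5, 144]
  yaw: [0, 0, 0, 0, 0]

```text
time_s: 15.6
eef_pos: [0.5974, 0.0383, 0.1209]
tcp_rot: [0.982, 0.189, -0.002, 0.0]
contact_force: [-0.1, -0.5, 1.5]
opening: 1.001
grasp_force: 0.0
```

>>> move_arm:
  dp:
    - [0, 0, 0]
    - [0, 0, 0]
    - [0, 0, 0]
    - [0, 0, 0]
    - [0, 0, 0]
  yaw: [0, 0, 0, 0, 0]
  gripper: 255
  grip_force: 30

```text
time_s: 16.1
eef_pos: [0.6008, 0.0392, 0.1258]
tcp_rot: [0.982, 0.188, 0.002, -0.0]
contact_force: [-0.4, -1.5, 5.9]
opening: 0.523
grasp_force: 31.2
```

>>> move_arm:
  dp:
    - [0, 0, 0]
    - [0, 0, 0]
  yaw: [0, 0]

```text
time_s: 16.3
eef_pos: [0.6008, 0.0392, 0.1257]
tcp_rot: [0.982, 0.188, 0.002, -0.0]
contact_force: [-1.4, 0.0, 6.3]
opening: 0.527
grasp_force: 31.2
```

>>> move_arm:
  dp:
    - [0, 0, -6]
    - [0, 0, -25]
    - [0, 0, -60]
    - [0, 0, -95]
    - [0, 0, -132]
  yaw: [0, 0, 0, 0, 0]

```text
time_s: 16.8
eef_pos: [0.5984, 0.0392, 0.2563]
tcp_rot: [0.982, 0.188, -0.001, -0.0]
contact_force: [-0.0, 0.4, -3.0]
opening: 0.529
grasp_force: 31.6
```

>>> move_arm:
  dp:
    - [8, -22, 0]
    - [20, -56, 0]
    - [32, -90, 0]
    - [46, -128, 0]
    - [60, -167, 0]
  yaw: [-0.1, -0.24, -0.38, -0.52, -0.66]

```text
time_s: 17.3
eef_pos: [0.5928, 0.2175, 0.2553]
tcp_rot: [0.867, 0.498, -0.001, -0.0]
contact_force: [1.8, -0.0, -2.6]
opening: 0.53
grasp_force: 31.6
```

```bash
cat >> h.py <<'E'
def todo(t,ang):
    s=bot.sense();p=np.array(s['eef_pos']);M=R.from_quat(s['tcp_rot']).as_matrix();a=np.degrees(np.arctan2(M[1,0],M[0,0]))
    print(p.round(4),'F',np.round(s['contact_force'],1),'T',np.round(s['wrist_torque'],2),'dp',((np.array(t)-p)@M*1000).round(1),'yaw',-np.radians(ang-a),'xang',a)
def well(o,ang,f,z):
    a=np.radians(ang); return [o[0]-f*np.cos(a)/1e3,o[1]-f*np.sin(a)/1e3,z/1e3]
LG=(.595,.3045); LA=79.65
E
python3 -c "
from h import *
todo(well(LG,LA,17.5,256),LA)"
```

```text
[0.5928 0.2175 0.2553] F [ 1.8 -0.  -2.6] T [ 0.01 -0.05 -0.01] dp [ 59.8 -36.   -0.7] yaw -0.3472402717069001 xang 59.75459795421866
```

>>> move_arm:
  dp:
    - [25, -15, 0]
    - [45, -27, 0]
    - [60, -36, 0]
    - [60, -36, 0]
    - [60, -36, 0]
  yaw: [-0.12, -0.24, -0.347, -0.347, -0.347]

```text
time_s: 17.8
eef_pos: [0.5927, 0.2856, 0.2551]
tcp_rot: [0.77, 0.637, -0.001, 0.0]
contact_force: [0.6, -1.4, -3.6]
opening: 0.525
grasp_force: 31.6
```

```bash
python3 -c "
from h import *
todo(well(LG,LA,17.5,192),LA)
b=snap('scene','scene8')['color']
cv2.imwrite('pics/m7.png',cv2.resize(b[120:240,220:340],(600,600),interpolation=cv2.INTER_CUBIC))"
```

```text
[0.5927 0.2856 0.2551] F [ 0.6 -1.4 -3.6] T [-0.08 -0.05 -0.  ] dp [ 1.6 -1.1 63.1] yaw -0.007755115726713451 xang 79.2056645992238
```

View pics/m7.png

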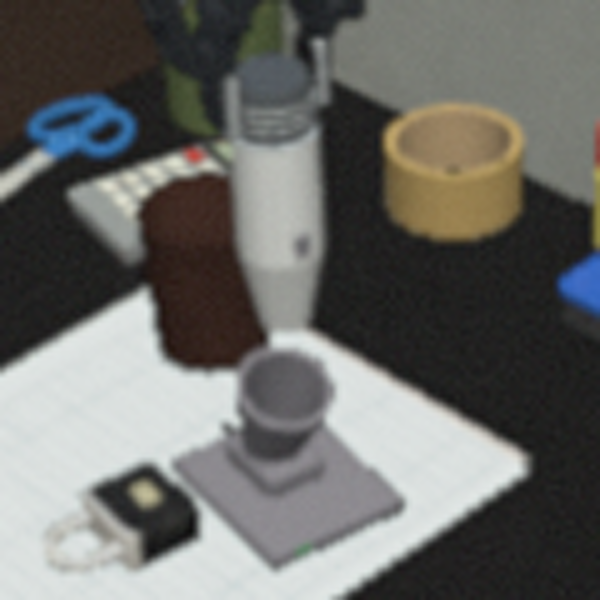

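Mic_thick hangs upright, foot at crop (282,318) straight above the mouth (285,388). Lower it in.

>>> move_arm:
  dp:
    - [1, -1, 18]
    - [1, -1, 36]
    - [1, -1, 48]
    - [1, -1, 58]
    - [1, -1, 62]
  yaw: [0, 0, 0, 0, 0]

```text
time_s: 18.35
eef_pos: [0.592, 0.2867, 0.1928]
tcp_rot: [0.77, 0.638, -0.001, -0.0]
contact_force: [0.6, -0.2, -2.8]
opening: 0.526
grasp_force: 31.6
```

>>> move_arm:
  dp:
    - [-5, 0, 0]
    - [-10, 0, 1]
    - [-15, 0, 2]
    - [-15, 0, 2]
  yaw: [0, 0, 0, 0]

```text
time_s: 18.75
eef_pos: [0.59, 0.2726, 0.1931]
tcp_rot: [0.77, 0.638, 0.001, -0.0]
contact_force: [-0.6, 1.7, 0.6]
opening: 0.524
grasp_force: 31.8
```

```bash
python3 -c "
from h import *
todo(well(LG,LA,59.8,183),LA)"
```

```text
[0.59   0.2726 0.1931] F [-0.6  1.7  0.6] T [0.62 0.14 0.01] dp [-27.5  -0.6  10. ] yaw -0.006347802005832327 xang 79.28629773588113
```

>>> move_arm:
  dp:
    - [-6, 0, 1]
    - [-12, 0, 3]
    - [-18, 0, 5]
    - [-24, 0, 7]
    - [-24, 0, 7]
  yaw: [0, 0, 0, 0, 0]

```text
time_s: 19.25
eef_pos: [0.5849, 0.2475, 0.1843]
tcp_rot: [0.77, 0.638, -0.001, 0.0]
contact_force: [1.5, 1.7, -1.1]
opening: 0.525
grasp_force: 31.5
```

```bash
python3 -c "
from h import *
todo(well(LG,LA,56.8,183),LA)"
```

```text
[0.5849 0.2475 0.1843] F [ 1.5  1.7 -1.1] T [ 0.4  -0.16 -0.  ] dp [ 1.1 -0.3  1.3] yaw -0.007214871422665084 xang 79.23661831775175
```

>>> move_arm:
  dp:
    - [1, 0, 5]
    - [3, 0, 10]
    - [5, 0, 15]
    - [7, 0, 20]
    - [7, 0, 20]
  yaw: [0, 0, 0, 0, 0]

```text
time_s: 19.75
eef_pos: [0.5857, 0.2568, 0.1633]
tcp_rot: [0.769, 0.639, -0.001, -0.0]
contact_force: [1.0, 1.8, -2.5]
opening: 0.525
grasp_force: 31.3
```

```bash
python3 -c "
from h import *
todo(well(LG,LA,44.8,153),LA)"
```

```text
[0.5857 0.2568 0.1633] F [ 1.   1.8 -2.5] T [ 0.57 -0.13 -0.  ] dp [ 3.8  0.6 10.3] yaw -0.00433694409027503 xang 79.40151140764304
```

>>> move_arm:
  dp:
    - [1, 0, 3]
    - [2, 0, 5]
    - [3, 0, 7]
    - [3, 0, 9]
    - [3, 0, 9]
  yaw: [0, 0, 0, 0, 0]

```text
time_s: 20.25
eef_pos: [0.5864, 0.2577, 0.1564]
tcp_rot: [0.77, 0.638, -0.001, 0.0]
contact_force: [-3.9, -2.1, 4.5]
opening: 0.528
grasp_force: 32.1
```

```bash
python3 -c "
from h import *
todo(well(LG,LA,44.8,153),LA)"
```

```text
[0.5864 0.2577 0.1564] F [-3.9 -2.1  4.5] T [-0.11  0.96  0.1 ] dp [2.8 0.  3.4] yaw -0.00610659174561106 xang 79.30011806576707
```

>>> move_arm:
  dp:
    - [0, -1, 0]
    - [-0.5, -2, 0]
    - [-0.5, -2, 1]
    - [-0.5, -2, 2]
    - [-0.5, -2, 2]
  yaw: [0, 0, 0, 0, 0]

```text
time_s: 20.75
eef_pos: [0.5857, 0.2574, 0.1549]
tcp_rot: [0.77, 0.638, 0.0, 0.001]
contact_force: [-1.3, -3.6, 7.1]
opening: 0.524
grasp_force: 32.3
```

```bash
python3 -c "
from h import *
todo(well(LG,LA,44.8,153),LA)"
```

```text
[0.5857 0.2574 0.1549] F [-1.3 -3.6  7.1] T [-0.61  0.51  0.04] dp [3.2 0.7 1.9] yaw -0.006640292302080369 xang 79.26953927635759
```

>>> move_arm:
  dp:
    - [0.5, 0, -1]
    - [0.5, 0, -1]
    - [0.5, 0, -1]
    - [0.5, 0, -1]
    - [0.5, 0, -1]
  yaw: [0, 0, 0, 0, 0]
  gripper: 78

```text
time_s: 21.25
eef_pos: [0.5848, 0.2597, 0.1545]
tcp_rot: [0.77, 0.638, -0.0, 0.0]
contact_force: [-1.1, 0.1, 0.1]
opening: 0.693
grasp_force: 0.0
```

>>> move_arm:
  dp:
    - [0, 0, 0]
    - [0, 0, 0]
    - [0, 0, 0]
    - [0, 0, 0]
    - [0, 0, 0]
  yaw: [0, 0, 0, 0, 0]
  gripper: 255

```text
time_s: 21.75
eef_pos: [0.585, 0.2596, 0.1549]
tcp_rot: [0.77, 0.638, 0.0, -0.0]
contact_force: [0.3, 0.2, 1.2]
opening: 0.526
grasp_force: 30.8
```

```bash
python3 -c "
from h import *
todo(well(LG,LA,44.8,153),LA)
S=snap('scene','scene9')
cv2.imwrite('pics/m8.png',cv2.resize(S['color'][130:220,230:350],(800,600),interpolation=cv2.INTER_CUBIC))
f=lambda q:((q-[230,130]+.5)*6.667-.5).round(0).tolist()
t=np.radians(22);a=np.array([-np.cos(np.radians(LA))*np.sin(t),-np.sin(np.radians(LA))*np.sin(t),np.cos(t)]);o=np.array([.594,.3045,.036])
for h in(0,.006,.012): print(f(proj(S,[o+a*(.160+h),o+a*(.146+h)])))
print('mouth',f(proj(S,[o+a*.05])))"
```

```text
[0.585  0.2596 0.1549] F [0.3 0.2 1.2] T [-0.02 -0.02  0.  ] dp [1.2 1.8 1.9] yaw -0.005309780757968235 xang 79.34577197242865
[[357.0, 294.0], [351.0, 315.0]]
[[359.0, 285.0], [353.0, 306.0]]
[[362.0, 275.0], [356.0, 297.0]]
mouth [[314.0, 450.0]]
```

View pics/m8.png

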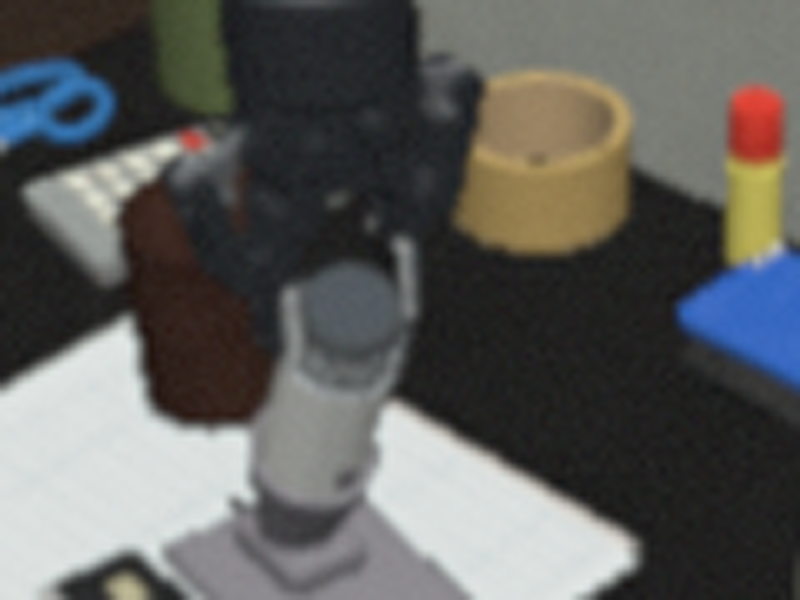

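mic_thick is home (head centre at crop (352,308), expected about (354,305)), grip force-free. Now lift, rock, return.

>>> move_arm:
  dp:
    - [-1, 0, -3]
    - [-3, 0, -7]
    - [-4, 0, -10]
    - [-5, 0, -13]
    - [-5, 0, -13]
  yaw: [0, 0, 0, 0, 0]

```text
time_s: 22.3
eef_pos: [0.5841, 0.2542, 0.1682]
tcp_rot: [0.77, 0.638, 0.0, 0.0]
contact_force: [0.2, -0.7, -2.8]
opening: 0.519
grasp_force: 31.8
```

>>> move_arm:
  dp:
    - [0, -2.4, 0]
    - [0.3, -4.8, 0]
    - [0.7, -7.2, 0]
    - [1.2, -9.6, 0]
    - [1.2, -9.6, 0]
  yaw: [0.062, 0.125, 0.188, 0.25, 0.25]

```text
time_s: 22.8
eef_pos: [0.5745, 0.2577, 0.1676]
tcp_rot: [0.843, 0.538, -0.0, 0.0]
contact_force: [-0.9, 0.7, -3.4]
opening: 0.519
grasp_force: 31.8
```

```bash
python3 -c "
from h import *
todo([0,0,0],LA)"
```

```text
[0.5745 0.2577 0.1676] F [-0.9  0.7 -3.4] T [-0.05  0.03 -0.02] dp [-476.1 -412.   167.7] yaw -0.2551564588617498 xang 65.03061179171833
```

>>> move_arm:
  dp:
    - [0, 2.4, 0]
    - [0.3, 4.8, 0]
    - [0.7, 7.2, 0]
    - [1.2, 9.6, 0]
    - [1.2, 9.6, 0]
  yaw: [-0.062, -0.125, -0.188, -0.25, -0.25]

```text
time_s: 23.3
eef_pos: [0.5842, 0.2542, 0.1676]
tcp_rot: [0.769, 0.639, -0.0, 0.0]
contact_force: [-0.7, -0.8, -3.1]
opening: 0.523
grasp_force: 31.8
```

>>> move_arm:
  dp:
    - [1, 0, 3]
    - [2, 0, 6]
    - [4, 0, 9]
    - [5, 0, 12]
    - [5, 0, 13]
  yaw: [0, 0, 0, 0, 0]

```text
time_s: 23.8
eef_pos: [0.5851, 0.2599, 0.155]
tcp_rot: [0.77, 0.638, 0.0, 0.0]
contact_force: [-1.4, -0.2, 3.0]
opening: 0.526
grasp_force: 32.3
```

>>> move_arm:
  dp:
    - [0, 0, 0]
    - [0, 0, 0]
    - [0, 0, 0]
  yaw: [0, 0, 0]

```text
time_s: 24.1
eef_pos: [0.585, 0.2599, 0.155]
tcp_rot: [0.77, 0.638, 0.0, -0.0]
contact_force: [0.7, 0.8, 0.1]
opening: 0.523
grasp_force: 32.0
```

Back at the home height (0.1550 vs 0.1549). Release and retreat upwards.

>>> move_arm:
  dp:
    - [0, 0, 0]
    - [0, 0, 0]
    - [0, 0, 0]
    - [0, 0, 0]
  yaw: [0, 0, 0, 0]
  gripper: 78

```text
time_s: 24.5
eef_pos: [0.585, 0.2594, 0.1548]
tcp_rot: [0.77, 0.638, 0.0, 0.0]
contact_force: [-0.3, -0.3, -0.9]
opening: 0.695
grasp_force: 0.0
```

>>> move_arm:
  dp:
    - [0, 0, 0]
    - [0, 0, 0]
    - [0, 0, 0]
    - [0, 0, -5]
    - [0, 0, -12]
  yaw: [0, 0, 0, 0, 0]
  gripper: 0

```text
time_s: 25.0
eef_pos: [0.5847, 0.2594, 0.1668]
tcp_rot: [0.77, 0.638, -0.0, -0.0]
contact_force: [-0.3, -0.3, 0.5]
opening: 1.001
grasp_force: 0.0
```

>>> move_arm:
  dp:
    - [0, 0, -20]
    - [0, 0, -45]
    - [0, 0, -75]
    - [0, 0, -110]
    - [0, 0, -140]
  yaw: [0, 0, 0, 0, 0]

```text
time_s: 25.5
eef_pos: [0.5851, 0.2595, 0.3095]
tcp_rot: [0.77, 0.638, 0.001, 0.0]
contact_force: [0.6, 0.6, -0.9]
opening: 1.001
grasp_force: 0.0
```

>>> move_arm:
  dp:
    - [0, 0, 0]
    - [0, 0, 0]
    - [0, 0, 0]
    - [0, 0, 0]
    - [0, 0, 0]
  yaw: [0, 0, 0, 0, 0]

```text
time_s: 26.0
eef_pos: [0.5844, 0.2594, 0.3057]
tcp_rot: [0.77, 0.638, -0.001, -0.0]
contact_force: [0.4, -0.5, 0.3]
opening: 1.002
grasp_force: 0.0
```

```bash
python3 -c "
from h import *
todo([0,0,0],LA)
a=load('scene9')['color'];b=snap('scene','scene10')['color'];c=load('scene6')['color']
def head(im,x,y,w=40):
    r=im[y:y+w,x:x+w]; g=cv2.cvtColor(r,cv2.COLOR_BGR2HSV)
    m=((g[...,2]<120)&(g[...,2]>70)&(g[...,1]>25)).astype(np.uint8); m=cv2.morphologyEx(m,cv2.MORPH_OPEN,np.ones((5,5)))
    n,l,st,ce=cv2.connectedComponentsWithStats(m); return [(st[i,4],(ce[i]+[x,y]).round(1).tolist()) for i in range(1,n)]
print('thick',head(a,265,160),head(b,265,160)); print('thin',head(c,425,250),head(b,425,250))
# moved pixels elsewhere vs start
d=cv2.absdiff(b,cv2.imread('pics/scene0.png')).max(2); m=cv2.morphologyEx((d>40).astype(np.uint8),cv2.MORPH_OPEN,np.ones((3,3)))
n,l,st,ce=cv2.connectedComponentsWithStats(m); print(st[1:][st[1:,4]>15])
"
```

```text
[0.5844 0.2594 0.3057] F [ 0.4 -0.5  0.3] T [-0.01  0.04 -0.  ] dp [-362.6 -526.   306.8] yaw -0.005268535468868681 xang 79.34813515341885
thick [(np.int32(100), [282.1, 174.7])] [(np.int32(104), [282.0, 175.0])]
thin [(np.int32(87), [440.5, 269.0])] [(np.int32(30), [438.0, 267.5])]
[[  94    0  197   71 7922]
 [  22   26   32   14  220]
 [   0   32   41   53  632]
 [  96   52   11   32  167]
 [ 247   68   57   53 1683]
 [  36   76    8    9   51]
 [ 104   76   47   38 1056]
 [  20   80   25   42  571]
 [  51   95    8    6   37]
 [  44  104   41  101 1847]
 [ 106  117   43  113 2403]
 [ 261  121    3    8   24]
 [ 257  122    3    7   21]
 [ 272  170   18   12  126]
 [ 271  183    5    6   24]
 [  58  191   34   42  601]
 [ 337  209   20   54  783]
 [ 141  230   18   34  316]
 [  78  240   24   53  611]
 [ 422  263   24   26  372]
 [ 150  272   11   27  207]
 [ 416  283   14   13  150]
 [  97  294    9   16   67]
 [ 155  300    5   14   49]
 [ 169  308   18   55  509]
 [  99  312    8    9   49]
 [  95  346    6    8   37]
 [  97  356   28   43  408]
 [ 172  370    6    8   36]
 [ 126  379   15   11  100]]
```

```bash
python3 -c "
from h import *
c=load('scene6')['color'];b=load('scene10')['color'];e=snap('scene','scene11')['color']
for q in(b,e):
    d=cv2.absdiff(c,q).max(2)[240:330,380:500]; print(d.max(),(d>25).sum(),np.mean(d))
    for im in(c,q):
        g=cv2.cvtColor(im[255:285,428:455],cv2.COLOR_BGR2GRAY); print(g[12,::3],g[:,12][::3])
"
```

```text
18 0 3.314537037037037
[220 135  78  92  93  92  82  26  24] [228 219 224  96  93  95  94  76  98 171]
[218 134  76  90  91  89  81  25  24] [226 215 220  95  91  92  95  76  94 167]
16 0 3.3362962962962963
[220 135  78  92  93  92  82  26  24] [228 219 224  96  93  95  94  76  98 171]
[219 135  76  92  91  92  82  24  29] [224 216 222  96  91  91  94  74  93 171]
```

Thin mic unchanged (the mask change was noise only). Both are home and free; the hand-in follows.

```bash
python3 -c "
from workcell import bot
print(bot.hand_in())"
```

```text
the job is handed in; nothing more can be done
None
```

The job is handed in at about 26 s: both microphones were seated home, rocked about 5 degrees, let sink back and released, and the pictures show them still home and none of the other things in view moved.

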